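Break the lid stay and shut the sample case

ROBOT

A 6-joint arm with a two-finger parallel gripper is mounted at the origin on a cart in front of the work surface, level with it; the furniture and walls round the work are solid. World frame = base frame: x ahead of the robot, y to its left, z up, the work surface at z = 0. Lengths are in m, angles in rad, forces in N, time in s.
With the tool pointing down it reaches from about 0.375 to 0.9 m from the base axis. Payload 3.1 kg.
Tool frame: the origin (TCP) lies between the finger pads; the fingertips stand 17 mm ahead of it and the grasp point (between the pads) lies 2 mm behind it; z points along the fingers, y is the line along which they close (so a half turn about z gives the same grasp; the last joint's range is limited). The gripper opens to 85 mm and grips with 20 to 120 N. Pads are 22 mm wide; open, the fingers measure 114 mm over their backs; the gripper's body (76 mm by 85 mm) begins 54 mm behind the grasp point. The pads swing forward as they close: fully open they stand 13 mm farther back than shut.
Start: joints at [1.125, 0.527, 1.433, -0, 1.181, -0.178], TCP at [0.165, 0.603, 0.211] pointing down, gripper open.
Joint ranges: [-3.08, 3.08], [-0.75, 2.2], [0.22, 2.44], [-1.43, 4.57], [0, 2.65], [-2.85, 2.85]. Speed limits (rad/s): [2.79, 2.79, 3.14, 3.14, 3.14, 3.14].

INTERFACE

Orientations are given as a unit quaternion [x, y, z, w].
In Python, from station import sense, vision, order gives the robot as it stands.
- The arm moves only by the shell command python3 -m crank 'ROWS' [OPENING] [FORCE]. ROWS is JSON, a list of rows, each an object with "dp": the shift along the world's x, y, z in units of 30 mm (1.0 is 30 mm), a list of three; "angular": the turn, a rotation vector about the world's x, y, z in degrees, a list of three. In form: [{"dp": [dx, dy, dz], "angular": [ax, ay, az]}, ...]. A call has 1 to 20 rows; each row shifts and turns the commanded pose from where the row before left it; what a row does not reach is not made up. A row lasts 1/10 s, in which the tool goes at most 50 mm and 8.59 degrees, less where a joint would pass 70% of its speed; a pose out of reach is approached as far as the arm can. A call is refused whole if a number of a shift passes 1 or a number of a turn 8.59, either way. A call with a gripper value outside its range is refused whole. OPENING is the closure, from 0 (fully open) to 1 (shut), set as the call begins (- or left out, the last holds). The fingers move at their own pace and stop on an object; FORCE is the grip in N (left out, the last holds). Time passes only in rows, so rows that do not move let the fingers close. It gives the time, the measured TCP pose, the force, the opening and the grip force at its end, in the units of the state.
- sense(): the state, without advancing time (a new reading comes with each control period).
- vision.snapshot(name): name is "scene" or "top"; returns a dict with "image" (480x640x3 uint8, blue, green, red), "range_z" (480x640 float32, m along the optical axis (not along the pixel's ray), 0 where there is no reading), "mtx" (3x3 intrinsics, pixels), "pose" (4x4, takes a point from camera to world coordinates). Camera axes: x right, y down, z forward; pixel columns grow to the right and rows downward; lengths in m; the calibration is good to about 2 mm. A picture is of the moment at which its call begins.
- order.sign_off(): hands the job in; it is judged then, once.
The state is a dict: "t": time; "q": joint angles; "qd": joint speeds; "tau": joint torques, N m; "tcp_pos": TCP position; "tool_rot": TCP orientation; "force": force on the tool from outside, world axes, zero at the start; "ft_torque": the same for the moment, N m; "finger_gap": opening from 0.0 (shut) to 1.0 (fully open); "gripper_force": force on a finger pad.
Only numpy, scipy, OpenCV 4.12 (cv2) and the standard library are available. Lean on these libraries where they do the work, as an engineer would, in place of code of your own. Each camera call takes 0.05 s, during which the arm holds its last target. There are 200 camera calls.

TASK

The packed sample case stands open, its lid propped by a folding stay on its right side that is locked straight. Break the stay at its knee by pushing the black thumb bar down, so that it folds, then lower the lid gently until the case is fully shut. Do not force the lid against the locked stay, do not let it slam, and leave the things standing round the case where they are.

Things in the scene. Friction and masses are not known exactly. Their poses are not given: they have to be found in the camera images.
- sample_case: White open case, 170 (x) x 220 (y) x 100 mm high, walls 6 mm, fixed to the worktop; four jars packed in it (fixed, up to 76 mm high). Origin: centre of its underside. x points from its front to its hinged back (away from the robot, give or take its yaw), y to its left, z up; the stay is on its right (-y) side.
- lid_hinge (a point): Middle of the lid's hinge line, on the top rim of the case's back wall: at x +85, y 0, z +100 mm in the case. The hinge line runs along the case's y. Axes as the case's.
- case_lid: Grey lid, 172 x 222 x 12 mm; steel pull lip (70 wide, 6 thick) sticks out 14 mm mid front edge. Origin: middle of hinge line. Shut, its axes are the case's: it reaches 171 mm to -x, underside 0.5 mm and outer face 12.5 mm above the origin. Open, it stands 80 degrees up, outer face looking back, away from the robot, front edge on top, 0.27 m above the worktop.
- lid_front (a point): Point on the lid's upper (outer) face, on its middle line, 150 mm from the hinge line and 21 mm from the front edge. Axes as the lid's; z is the outward normal of the outer face.
- lid_angle (a joint): Lid angle (rad): 0 = open, as the stay holds it; grows as it closes; 1.396 = fully shut (hard stop). The hinge is stiff: friction of 0.6 N m keeps the lid wherever it is left, it does not fall; pushing it down near its front edge takes about 1 to 5 N once the stay is broken.
- stay_knee (a joint): Fold of the knee (rad): 0 = locked, at its stop 8 degrees past straight; 0.14 = straight; grows as the knee goes down. Under 0.14 the lid cannot be lowered. Knee 0.28/0.95/1.30/1.57/1.80/1.99/2.13/2.21 goes with lid 0/0.2/0.4/0.6/0.8/1.0/1.2/1.4 (one linkage: the bar draws the lid along; past straight, lowering the lid folds the stay). Friction 0.08 N m; stays where left.
- stay_pivot (a point): Point on the axis (along the case's y) of the stay's lower pivot, at x -70, z +88 mm in the case, placed 46 mm out from the case's right side so that it is level in y with point thumb_bar. Axes as the case's.
- thumb_bar (a point): Centre of the black round bar at the stay's knee: 16 mm diameter, along the case's y, from 14 to 72 mm out from the right side (this point 46). Moves on a circle of 84.7 mm about stay_pivot: locked, 71 mm behind (case +x) and 46 above it; shut, 57 behind and 63 below. Press it from above, or pinch it with fingers closing along the case's x; a few N break the knee.
- sample_cup: Milky open cup, 67 mm wide, 68 mm high, loose, to the right, in front of the case. Origin: centre of its underside. Leave alone.
- bench_brush: Wooden bench brush, 163 mm long, lying in front of the case, loose. Origin: centre of its underside. Leave alone.
- glass_beaker: Clear beaker, 56 x 60 x 72 mm, loose, to the right of the case. Origin: centre of its underside. Leave alone.
- wash_bottle: White wash bottle with a bent spout, 61 x 97 x 177 mm, loose, behind and to the right of the case. Origin: centre of its underside. Leave alone.

How it is judged:
On the way:
1. the knee of the stay is broken: folded by more than 0.5 rad from its locked position (value of joint stay_knee above 0.5 rad), for 0.1 s.
At the end, for the whole second after the job is handed in: The lid is shut (within 0.035 rad of its stop, that is 6 mm at the front edge) and at rest, the stay is folded (knee beyond 2.0 rad), and cup, brush, beaker and wash bottle stand within 30 mm of where they were (value of joint lid_angle above 1.361 rad and value of joint stay_knee above 2 rad and velocity of joint lid_angle between -0.05 and 0.05 rad/s and distance of each of sample_cup, bench_brush, glass_beaker, wash_bottle from where it was at the start of the episode below 0.03 m); the robot touches nothing.
It fails at once if the lid is pushed or gripped with more than 60 N while the stay is still locked (knee under 0.14 rad) (value of joint stay_knee below 0.14 rad and contact force between case_lid and anything else above 60 N).
It fails at once if the lid slams: it closes faster than 2 rad/s (velocity of joint lid_angle above 2 rad/s).
It fails at once if cup, brush, beaker or wash bottle is moved by more than 30 mm (distance of any of sample_cup, bench_brush, glass_beaker, wash_bottle from where it was at the start of the episode above 0.03 m).
It also fails if it takes over 45 s, if anything falls off the work surface, if the arm or the gripper's body presses on something with over 40 N, if the wrist force passes 120 N, or if a joint passes its speed limit or range.

## Working session

There is one attempt and no reset: what is moved stays moved. The work goes in short steps, Python scripts to look and compute and a shell command to move; the robot and the scene stay as the last step left them, time stands still between calls to the robot, and variables do not carry over. Pictures are saved under pics/ and viewed, at most 10 in all, crops included, and the job is handed in when it is done.

```bash
mkdir -p pics; ls; python3 - <<'E'
from station import sense, vision
import cv2,numpy as np
s=sense(); print(s['t'],s['tcp_pos'],s['tool_rot'],s['finger_gap'])
for n in("scene","top"):
    d=vision.snapshot(n); cv2.imwrite(f"pics/{n}0.png",d["image"]); np.savez(f"{n}0.npz",**d)
    print(n,d["mtx"].tolist(),np.round(d["pose"],3).tolist())
E
```

```text
pics
0.0 [0.16503491 0.60203284 0.20953297] [ 1.33513922e-01  9.91046334e-01 -1.04126391e-03 -3.36150618e-04] 0.9992557208337284
scene [[578.8407817376934, 0.0, 311.11599300855767], [0.0, 578.8407817376934, 238.83473653460175], [0.0, 0.0, 1.0]] [[0.633, -0.405, 0.66, -0.301], [-0.774, -0.339, 0.535, -0.904], [0.007, -0.849, -0.528, 0.756], [0.0, 0.0, 0.0, 1.0]]
top [[548.5144207818939, 0.0, 320.8238345067423], [0.0, 548.5144207818939, 233.5393873149442], [0.0, 0.0, 1.0]] [[-0.001, -0.992, 0.127, 0.291], [-1.0, 0.001, 0.001, -0.335], [-0.001, -0.127, -0.992, 1.446], [0.0, 0.0, 0.0, 1.0]]
```

View pics/scene0.png

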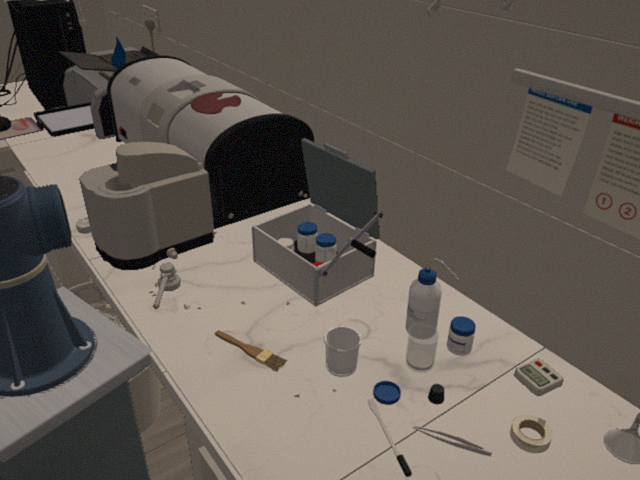

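View pics/top0.png

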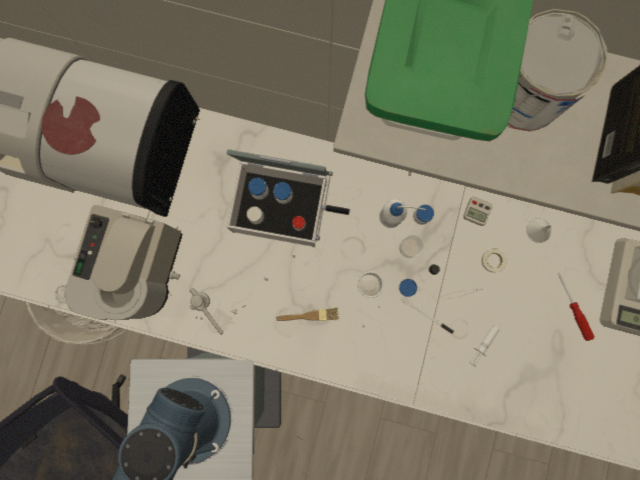

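The scene view shows the case around (315,250), its thumb bar at about (363,247) and the lid standing behind it. The top view shows the case around (278,203) and the bar at about (338,210). Next I'll look at enlarged crops.

```bash
cat > h.py <<'E'
import numpy as np,cv2
def P(d,u,v,z=None):
    "pixel -> world by range"
    K=d["mtx"];z=z or d["range_z"][int(round(v)),int(round(u))]
    return (d["pose"]@np.r_[z*np.linalg.solve(K,[u,v,1]),1])[:3]
def ray(d,u,v): 
    return d["pose"][:3,3], d["pose"][:3,:3]@np.linalg.solve(d["mtx"],[u,v,1])
def tri(a,pa,b,pb):
    o1,r1=ray(a,*pa);o2,r2=ray(b,*pb)
    s=np.linalg.lstsq(np.c_[r1,-r2],o2-o1,rcond=None)[0]
    x,y=o1+s[0]*r1,o2+s[1]*r2
    return (x+y)/2,np.linalg.norm(x-y)
def Z(d,u,v,z):
    o,r=ray(d,u,v); return o+r*(z-o[2])/r[2]
def proj(d,p):
    q=np.linalg.inv(d["pose"])@np.r_[p,1]; return (d["mtx"]@q[:3]/q[2])[:2]
E
python3 - <<'E'
import cv2
a=cv2.imread("pics/scene0.png")[130:310,240:400]; b=cv2.imread("pics/top0.png")[140:250,220:360]
cv2.imwrite("pics/c1.png",cv2.resize(cv2.convertScaleAbs(a,alpha=1.3),None,fx=3.3,fy=3.3,interpolation=2))
cv2.imwrite("pics/c2.png",cv2.resize(b,None,fx=5,fy=5,interpolation=2))
E
```

```text
(no output)
```

View pics/c1.png

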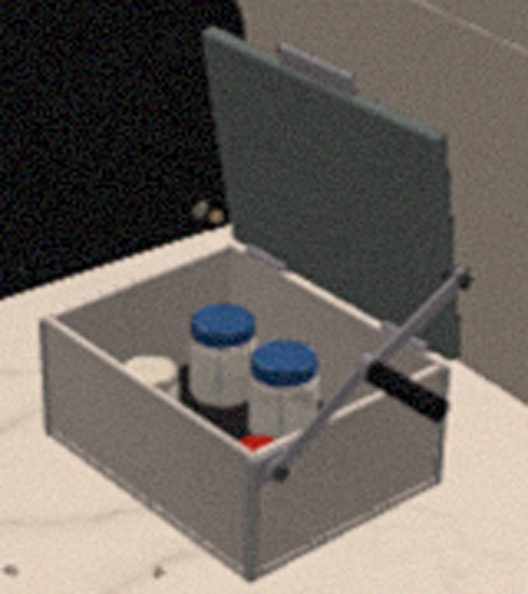

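View pics/c2.png

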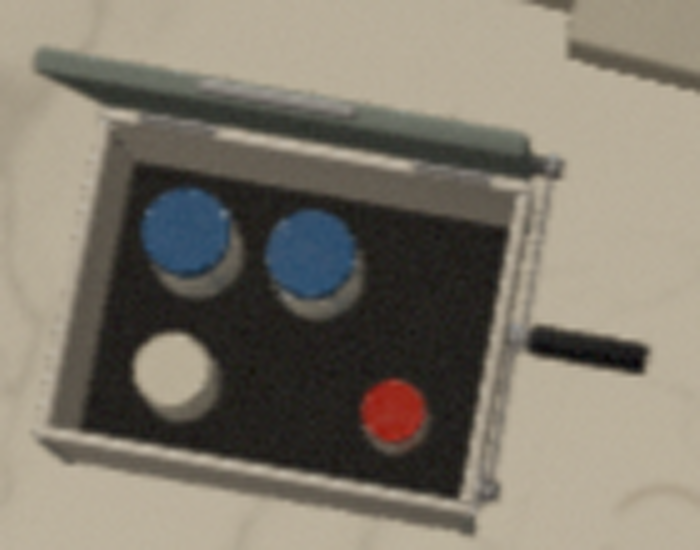

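Scene crop: case top corners are front-left (45,320), front-right (255,458), back-right (447,368), and the bar runs (370,372) to (437,405). Top crop: front-left (40,433), front-right (477,515), back-right (525,190), bar (533,338) to (645,358).

```bash
python3 - <<'E'
from h import *
a=dict(np.load("scene0.npz"));b=dict(np.load("top0.npz"))
A=lambda u,v:((u+.5)/3.3-.5+240,(v+.5)/3.3-.5+130)
B=lambda u,v:((u+.5)/5-.5+220,(v+.5)/5-.5+140)
pt={}
for n,p,q in[("FL",(45,320),(40,433)),("FR",(255,458),(477,515)),("BR",(447,368),(525,190)),("barin",(370,372),(533,338)),("barout",(437,405),(645,358))]:
    x,e=tri(a,A(*p),b,B(*q)); pt[n]=x; print(n,x.round(4),round(e,4), Z(b,*B(*q),.1).round(4), Z(a,*A(*p),.1).round(4))
for d,f,us in((a,A,[(390,382),(404,389),(420,397)]),(b,B,[(560,343),(590,348),(615,352)])):
    for u in us: print("bar range",P(d,*f(*u)).round(4))
t=lambda n:(Z(b,*B(*{"FL":(40,433),"FR":(477,515),"BR":(525,190)}[n]),.1)+Z(a,*A(*{"FL":(45,320),"FR":(255,458),"BR":(447,368)}[n]),.1))/2
FL,FR,BR=t("FL"),t("FR"),t("BR")
print("width",np.linalg.norm(FL-FR),"depth",np.linalg.norm(BR-FR))
d1=(FL-FR);yaw1=np.arctan2(-d1[0],d1[1]); d2=BR-FR; yaw2=np.arctan2(d2[1],d2[0]);d3=pt["barin"]-pt["barout"]
print(np.degrees([yaw1,yaw2,np.arctan2(-d3[0],d3[1])]))
yaw=(yaw1*.6+yaw2*.4);c=np.cos(yaw);s=np.sin(yaw);R=np.array([[c,-s,0],[s,c,0],[0,0,1]])
o=np.mean([FL-R@[-.085,.11,.1],FR-R@[-.085,-.11,.1],BR-R@[.085,-.11,.1]],0)
print("case",o,np.degrees(yaw))
for n,p in dict(hinge=(.085,0,.1),pivot=(-.07,-.156,.088),bar=(.001,-.156,.134),barshut=(-.013,-.156,.025)).items():
    w=o+R@p; print(n,w.round(4),proj(a,w).round(1),proj(b,w).round(1))
print("bar pt",pt["barin"]*.45+pt["barout"]*.55,A(404,389),B(590,348))
# others by range: in-frame points in case region height max near bar
for n,(u,v) in dict(cup=(370,284),brush=(308,315),beaker=(411,245),bottle=(397,209),jar=(425,213)).items():print(n,P(b,u,v).round(3))
E
```

```text
FL [ 0.4829 -0.1025  0.0947] 0.0009 [ 0.4818 -0.1031  0.1   ] [ 0.477  -0.1092  0.1   ]
FR [ 0.4407 -0.3196  0.1002] 0.0002 [ 0.4407 -0.3197  0.1   ] [ 0.4409 -0.3193  0.1   ]
BR [ 0.6069 -0.3449  0.0942] 0.0031 [ 0.6046 -0.3436  0.1   ] [ 0.6001 -0.3509  0.1   ]
barin [ 0.5225 -0.3459  0.1326] 0.0034 [ 0.5293 -0.3475  0.1   ] [ 0.5641 -0.3155  0.1   ]
barout [ 0.5125 -0.4007  0.1364] 0.0016 [ 0.5192 -0.4032  0.1   ] [ 0.5596 -0.3706  0.1   ]
bar range [ 0.5125 -0.3655  0.1381]
bar range [ 0.5122 -0.3761  0.1376]
bar range [ 0.5134 -0.387   0.1358]
bar range [ 0.5193 -0.3601  0.143 ]
bar range [ 0.517  -0.3746  0.142 ]
bar range [ 0.5154 -0.3867  0.1395]
width 0.2168388215569636 depth 0.1639199988918998
[-10.24923325  -9.74343261 -10.27857578]
case [ 5.41812901e-01 -2.26466177e-01  2.77555756e-17] -10.046912997702034
hinge [ 0.6255 -0.2413  0.1   ] [341.1 220.1] [283.8 169.5]
pivot [ 0.4457 -0.3679  0.088 ] [337.7 281.5] [334.4 241.1]
bar [ 0.5156 -0.3802  0.134 ] [364.7 249.1] [339.8 210.3]
barshut [ 0.5018 -0.3778  0.025 ] [357.  295.7] [337.6 222.6]
bar pt [ 0.51700306 -0.37602317  0.13466991] (362.07575757575756, 247.53030303030303) (337.6, 209.2)
cup [ 0.342 -0.462  0.013]
brush [ 0.262 -0.301  0.011]
beaker [ 0.444 -0.571  0.01 ]
bottle [ 0.517 -0.517  0.145]
jar [ 0.522 -0.601  0.058]
```

```bash
python3 - <<'E'
from h import *
W=[]
for n in("scene","top"):
    d=dict(np.load(n+"0.npz"));z=d["range_z"];v,u=np.nonzero(z>0)
    p=np.linalg.solve(d["mtx"],np.c_[u,v,np.ones(len(u))].T)*z[v,u]
    W.append((d["pose"][:3,:3]@p).T+d["pose"][:3,3])
W=np.vstack(W);r=np.hypot(W[:,0],W[:,1]);th=np.degrees(np.arctan2(W[:,1],W[:,0]))
for a in range(-50,80,10):
    print(a,[round(float(W[(th>=a)&(th<a+10)&(r>=q)&(r<q+.1),2].max(initial=-1)),2) for q in np.arange(.25,.85,.1)])
# objects near bar to the right
m=(W[:,0]>.40)&(W[:,0]<.66)&(W[:,1]<-.42)&(W[:,1]>-.62)&(W[:,2]>.03);q=W[m]
for x0 in np.arange(.4,.66,.04):
    k=q[(q[:,0]>=x0)&(q[:,0]<x0+.04)]
    if len(k): print(round(x0,2),"ymax",k[:,1].max().round(3),"zmax",k[:,2].max().round(3))
E
```

```text
-50 [0.01, 0.02, 0.01, 0.88, 0.88, 0.88]
-40 [0.01, 0.01, 0.11, 0.88, 0.88, 0.88]
-30 [0.01, 0.01, 0.11, 0.29, 0.29, 0.72]
-20 [0.04, 0.01, 0.11, 0.29, 0.27, 0.66]
-10 [0.06, 0.01, 0.01, 0.01, 0.01, 0.6]
0 [0.15, 0.26, 0.24, 0.27, 0.27, 0.53]
10 [0.27, 0.27, 0.25, 0.26, 0.27, 0.27]
20 [0.27, 0.27, 0.22, 0.24, 0.27, 0.28]
30 [0.2, 0.2, 0.2, 0.01, 0.25, 0.26]
40 [0.01, 0.19, 0.03, 0.01, 0.01, 0.01]
50 [-0.77, 0.01, 0.01, 0.01, 0.01, 0.0]
60 [-0.76, -0.35, -0.35, -0.35, -0.0, 0.0]
70 [-0.76, -0.07, -0.35, -0.36, -0.76, -0.76]
0.4 ymax -0.536 zmax 0.763
0.44 ymax -0.42 zmax 0.881
0.48 ymax -0.42 zmax 0.882
0.52 ymax -0.42 zmax 0.882
0.56 ymax -0.42 zmax 0.883
0.6 ymax -0.42 zmax 0.882
0.64 ymax -0.565 zmax 0.817
```

```bash
python3 - <<'E'
from h import *
for n in("scene","top"):
    d=dict(np.load(n+"0.npz"));z=d["range_z"];v,u=np.nonzero(z>0)
    p=np.linalg.solve(d["mtx"],np.c_[u,v,np.ones(len(u))].T)*z[v,u]
    W=(d["pose"][:3,:3]@p).T+d["pose"][:3,3]
    m=(W[:,2]>.3)&(W[:,0]>.2)&(W[:,0]<.8)&(W[:,1]<.5)&(W[:,1]>-.7)
    print(n,m.sum(), u[m].min(initial=999),u[m].max(initial=0),v[m].min(initial=999),v[m].max(initial=0),W[m].min(0,initial=9),W[m].max(0,initial=-9))
    if m.sum():
        i=np.random.default_rng(0).choice(np.nonzero(m)[0],6);print(np.c_[u[i],v[i],W[i].round(2)])
E
```

```text
scene 40088 338 625 0 201 [ 0.49237502 -0.69998096  0.30000428] [ 0.79997062 -0.08763529  0.61677914]
[[ 5.45e+02  1.33e+02  6.50e-01 -6.30e-01  4.00e-01]
 [ 3.87e+02  9.50e+01  7.60e-01 -2.50e-01  3.60e-01]
 [ 5.26e+02  7.50e+01  6.60e-01 -5.80e-01  4.80e-01]
 [ 4.29e+02  3.90e+01  7.30e-01 -3.60e-01  5.00e-01]
 [ 6.07e+02  4.40e+01  6.40e-01 -6.90e-01  5.60e-01]
 [ 5.92e+02  5.00e+00  6.50e-01 -6.60e-01  6.00e-01]]
top 64711 179 639 0 221 [ 0.39631079 -0.69999983  0.30002136] [ 0.79999752 -0.08995243  0.88262256]
[[ 3.52e+02  1.55e+02  4.80e-01 -3.80e-01  7.50e-01]
 [ 4.63e+02  1.08e+02  5.00e-01 -4.90e-01  8.80e-01]
 [ 5.52e+02  8.00e+01  5.30e-01 -5.90e-01  8.70e-01]
 [ 5.47e+02  4.00e+01  5.80e-01 -5.80e-01  8.70e-01]
 [ 5.89e+02  4.60e+01  5.70e-01 -6.30e-01  8.70e-01]
 [ 5.68e+02  5.00e+00  6.50e-01 -6.40e-01  8.10e-01]]
```

```bash
python3 -m crank '[{"dp":[0,0,1],"angular":[0,0,5.3]},{"dp":[0,0,1],"angular":[0,0,0]},{"dp":[0,0,1],"angular":[0,0,0]},{"dp":[0,0,1],"angular":[0,0,0]},{"dp":[0,0,1],"angular":[0,0,0]},{"dp":[0,0,1],"angular":[0,0,0]},{"dp":[0,0,1],"angular":[0,0,0]},{"dp":[0.7,-1,0],"angular":[0,0,0]},{"dp":[0.7,-1,0],"angular":[0,0,0]},{"dp":[0.7,-1,0],"angular":[0,0,0]},{"dp":[0.7,-1,0],"angular":[0,0,0]},{"dp":[0.7,-1,0],"angular":[0,0,0]},{"dp":[0.7,-1,0],"angular":[0,0,0]},{"dp":[0.7,-1,0],"angular":[0,0,0]},{"dp":[0.7,-1,0],"angular":[0,0,0]},{"dp":[0.7,-1,0],"angular":[0,0,0]},{"dp":[0.7,-1,0],"angular":[0,0,0]},{"dp":[0.7,-1,0],"angular":[0,0,0]}]' 1 40
```

```text
t: 1.9
tcp_pos: [0.3967, 0.2713, 0.4201]
tool_rot: [0.088, 0.996, -0.0, -0.0]
force: [-0.2, 0.6, 0.6]
finger_gap: -0.003
gripper_force: 0.0
```

```bash
python3 -m crank '[{"dp":[0.16,-1,0],"angular":[0,0,0]},{"dp":[0.16,-1,0],"angular":[0,0,0]},{"dp":[0.16,-1,0],"angular":[0,0,0]},{"dp":[0.16,-1,0],"angular":[0,0,0]},{"dp":[0.16,-1,0],"angular":[0,0,0]},{"dp":[0.16,-1,0],"angular":[0,0,0]},{"dp":[0.16,-1,0],"angular":[0,0,0]},{"dp":[0.16,-1,0],"angular":[0,0,0]},{"dp":[0.16,-1,0],"angular":[0,0,0]},{"dp":[0.16,-1,0],"angular":[0,0,0]},{"dp":[0.16,-1,0],"angular":[0,0,0]},{"dp":[-0.1,-1,-0.44],"angular":[0,0,0]},{"dp":[-0.1,-1,-0.44],"angular":[0,0,0]},{"dp":[-0.1,-1,-0.44],"angular":[0,0,0]},{"dp":[-0.1,-1,-0.44],"angular":[0,0,0]},{"dp":[-0.1,-1,-0.44],"angular":[0,0,0]},{"dp":[-0.1,-1,-0.44],"angular":[0,0,0]},{"dp":[-0.1,-1,-0.44],"angular":[0,0,0]},{"dp":[-0.1,-1,-0.44],"angular":[0,0,0]},{"dp":[-0.1,-1,-0.44],"angular":[0,0,0]}]'
```

```text
t: 3.9
tcp_pos: [0.4216, -0.3282, 0.3007]
tool_rot: [0.088, 0.996, 0.0, -0.0]
force: [-0.5, 0.4, -0.8]
finger_gap: 0.0
gripper_force: 0.0
```

```bash
python3 -m crank '[{"dp":[0.78,-0.49,-0.9],"angular":[0,0,0]},{"dp":[0.78,-0.49,-0.9],"angular":[0,0,0]},{"dp":[0.78,-0.49,-0.9],"angular":[0,0,0]},{"dp":[0.78,-0.49,-0.9],"angular":[0,0,0]},{"dp":[0,0,0],"angular":[0,0,0]}]'
cat > snap.py <<'E'
import sys,cv2,numpy as np
from station import vision
d=vision.snapshot("scene");np.savez("last.npz",**d)
cv2.imwrite(sys.argv[1],cv2.resize(cv2.convertScaleAbs(d["image"][90:340,220:480],alpha=1.3),None,fx=2.4,fy=2.4,interpolation=2))
E
python3 snap.py pics/s1.png
```

```text
t: 4.4
tcp_pos: [0.5158, -0.3858, 0.1878]
tool_rot: [0.087, 0.996, 0.003, -0.003]
force: [-0.1, 0.4, -0.1]
finger_gap: -0.004
gripper_force: 0.0
```

View pics/s1.png

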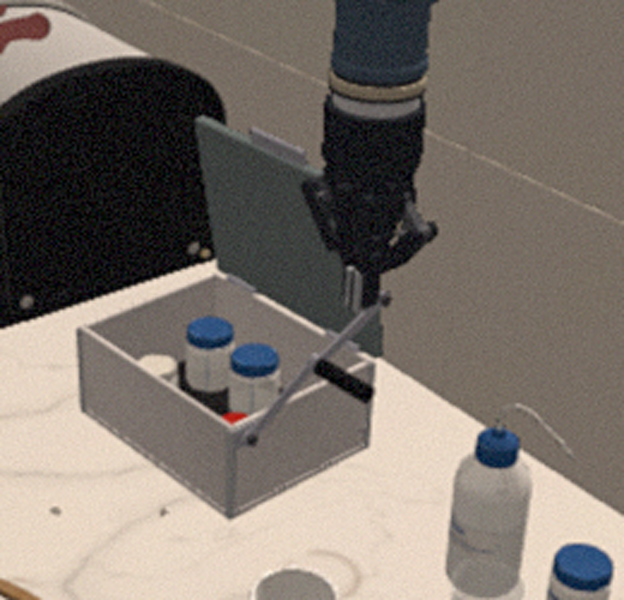

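Fingertips are at about (372,300), directly above the bar, which spans (318,367) to (372,390) in the picture. Wrist and knuckles are clear of the lid, so I'm pressing now.

```bash
python3 -m crank '[{"dp":[0,0,-0.3],"angular":[0,0,0]},{"dp":[0,0,-0.3],"angular":[0,0,0]},{"dp":[0,0,-0.3],"angular":[0,0,0]},{"dp":[0.04,0,-0.2],"angular":[0,0,0]},{"dp":[0.04,0,-0.15],"angular":[0,0,0]},{"dp":[0.05,-0.01,-0.15],"angular":[0,0,0]}]'
```

```text
t: 5.05
tcp_pos: [0.5197, -0.3864, 0.1517]
tool_rot: [0.088, 0.996, -0.0, 0.0]
force: [0.8, 0.4, -0.3]
finger_gap: -0.003
gripper_force: 0.0
```

```bash
python3 -m crank '[{"dp":[0.05,-0.01,-0.15],"angular":[0,0,0]},{"dp":[0.05,-0.01,-0.15],"angular":[0,0,0]},{"dp":[0,0,0],"angular":[0,0,0]}]'; python3 snap.py pics/s2.png
```

```text
t: 5.35
tcp_pos: [0.5226, -0.3868, 0.1419]
tool_rot: [0.087, 0.996, 0.0, -0.0]
force: [-0.3, 0.3, -0.3]
finger_gap: 0.0
gripper_force: 0.0
```

View pics/s2.png

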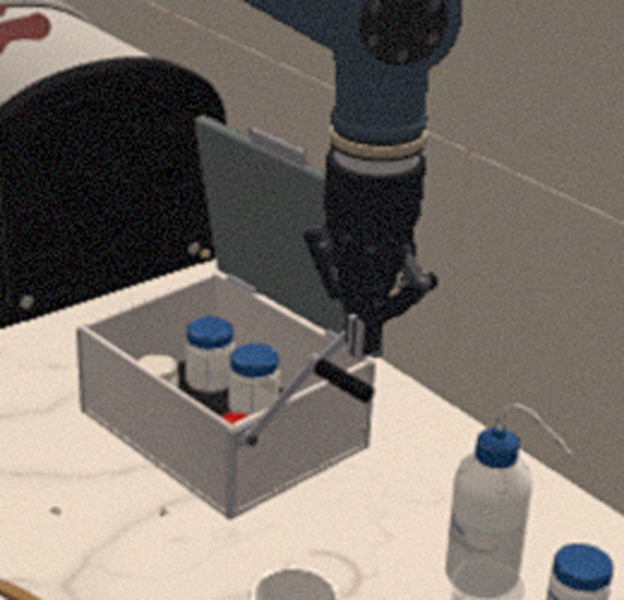

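The tips are at about (367,350) and still above or behind the bar (345,380), with no contact. I'll check this numerically.

```bash
python3 - <<'E'
from h import *
from station import sense
d=dict(np.load("last.npz"))
t=np.array(sense()['tcp_pos'])
f=lambda p:((proj(d,p)-[220,90]+.5)*2.4-.5).round(0)
for k in(0,.017):print(k,f(t-[0,0,k]))
A=lambda u,v:((u+.5)/2.4-.5+220,(v+.5)/2.4-.5+90)
for u in[(375,345),(368,340),(372,320),(355,340),(345,378),(330,370),(360,385)]: print(u,P(d,*A(*u)).round(4))
for p in[(.5155,-.3775,.134),(.5155,-.3775,.142)]:print(f(np.array(p)))
E
```

```text
0 [360. 373.]
0.017 [359. 391.]
(375, 345) [ 0.5227 -0.399   0.1743]
(368, 340) [ 0.5142 -0.3974  0.1822]
(372, 320) [ 0.5119 -0.4011  0.2032]
(355, 340) [ 0.5118 -0.3866  0.1791]
(345, 378) [ 0.5166 -0.3764  0.1363]
(330, 370) [ 0.5163 -0.3613  0.1381]
(360, 385) [ 0.5135 -0.3933  0.138 ]
[345. 381.]
[346. 373.]
```

```bash
python3 - <<'E'
from h import *
from station import vision,sense
print(sense()['q'],sense()['tcp_pos'])
for n in("scene","top"):
    d=vision.snapshot(n);z=d["range_z"];v,u=np.nonzero(z>0)
    p=np.linalg.solve(d["mtx"],np.c_[u,v,np.ones(len(u))].T)*z[v,u]
    W=(d["pose"][:3,:3]@p).T+d["pose"][:3,3]
    m=(abs(W[:,0]-.52)<.03)&(abs(W[:,1]+.39)<.035)&(W[:,2]>.1)&(W[:,2]<.25)
    for a in np.arange(.11,.25,.01):
        k=m&(W[:,2]>=a)&(W[:,2]<a+.01)
        if k.sum(): print(n,round(a,2),k.sum(),W[k].mean(0).round(3),W[k].min(0).round(3),W[k].max(0).round(3))
E
```

```text
[-8.08759815e-01  6.38610189e-01  1.42749950e+00 -5.08211968e-05
  1.07622917e+00 -2.20438610e+00] [ 0.52259363 -0.38684297  0.14225463]
scene 0.12 14 [ 0.514 -0.383  0.128] [ 0.51  -0.403  0.123] [ 0.525 -0.357  0.13 ]
scene 0.13 134 [ 0.513 -0.382  0.136] [ 0.503 -0.404  0.13 ] [ 0.527 -0.355  0.14 ]
scene 0.14 30 [ 0.516 -0.382  0.141] [ 0.505 -0.404  0.14 ] [ 0.524 -0.355  0.143]
scene 0.16 28 [ 0.517 -0.39   0.166] [ 0.51  -0.399  0.162] [ 0.531 -0.378  0.17 ]
scene 0.17 66 [ 0.516 -0.391  0.175] [ 0.509 -0.403  0.17 ] [ 0.529 -0.372  0.18 ]
scene 0.18 66 [ 0.516 -0.391  0.185] [ 0.51  -0.402  0.18 ] [ 0.531 -0.372  0.19 ]
scene 0.19 63 [ 0.515 -0.391  0.195] [ 0.51  -0.403  0.19 ] [ 0.528 -0.373  0.199]
scene 0.2 66 [ 0.513 -0.389  0.206] [ 0.506 -0.42   0.2  ] [ 0.528 -0.359  0.21 ]
scene 0.21 159 [ 0.515 -0.391  0.215] [ 0.502 -0.425  0.21 ] [ 0.532 -0.355  0.22 ]
scene 0.22 111 [ 0.514 -0.393  0.225] [ 0.503 -0.424  0.22 ] [ 0.539 -0.355  0.23 ]
scene 0.23 103 [ 0.51  -0.393  0.235] [ 0.502 -0.425  0.23 ] [ 0.534 -0.368  0.24 ]
scene 0.24 107 [ 0.51  -0.393  0.245] [ 0.502 -0.423  0.24 ] [ 0.522 -0.367  0.25 ]
top 0.13 24 [ 0.516 -0.364  0.138] [ 0.511 -0.373  0.134] [ 0.528 -0.356  0.14 ]
top 0.14 16 [ 0.519 -0.362  0.143] [ 0.512 -0.371  0.14 ] [ 0.525 -0.356  0.147]
top 0.21 2 [ 0.515 -0.356  0.214] [ 0.515 -0.357  0.211] [ 0.516 -0.355  0.217]
```

Both the picture and the ranges put the real fingertips at z≈0.161, 20 mm above the reported TCP rather than 17 mm below it. I'll trust the cameras and the contact force, so contact should come near a reported z of 0.122.

```bash
python3 -m crank '[{"dp":[-0.1,0,-0.2],"angular":[0,0,0]},{"dp":[0,0,-0.2],"angular":[0,0,0]},{"dp":[0,0,-0.15],"angular":[0,0,0]},{"dp":[0,0,-0.15],"angular":[0,0,0]},{"dp":[0,0,-0.1],"angular":[0,0,0]}]'
```

```text
t: 6.0
tcp_pos: [0.5209, -0.3872, 0.119]
tool_rot: [0.088, 0.996, -0.0, 0.001]
force: [3.3, 1.1, 4.4]
finger_gap: 0.003
gripper_force: 2.4
```

```bash
python3 -m crank '[{"dp":[0.07,-0.01,-0.2],"angular":[0,0,0]},{"dp":[0.07,-0.01,-0.2],"angular":[0,0,0]},{"dp":[0.06,-0.01,-0.2],"angular":[0,0,0]},{"dp":[0.05,-0.01,-0.2],"angular":[0,0,0]},{"dp":[0.04,-0.01,-0.2],"angular":[0,0,0]},{"dp":[0.03,0,-0.2],"angular":[0,0,0]}]'
```

```text
t: 6.6
tcp_pos: [0.5343, -0.3903, 0.0855]
tool_rot: [0.088, 0.996, -0.002, 0.005]
force: [7.4, 1.9, 10.5]
finger_gap: -0.001
gripper_force: 5.4
```

```bash
python3 -m crank '[{"dp":[-0.1,0.01,-0.2],"angular":[0,0,0]},{"dp":[-0.05,0,-0.2],"angular":[0,0,0]},{"dp":[0,0,-0.2],"angular":[0,0,0]},{"dp":[0,0,-0.2],"angular":[0,0,0]}]';python3 snap.py pics/s3.png
```

```text
t: 7.0
tcp_pos: [0.5296, -0.3914, 0.0656]
tool_rot: [0.085, 0.996, -0.004, 0.005]
force: [-8.3, 10.7, 54.1]
finger_gap: 0.0
gripper_force: 31.5
```

View pics/s3.png

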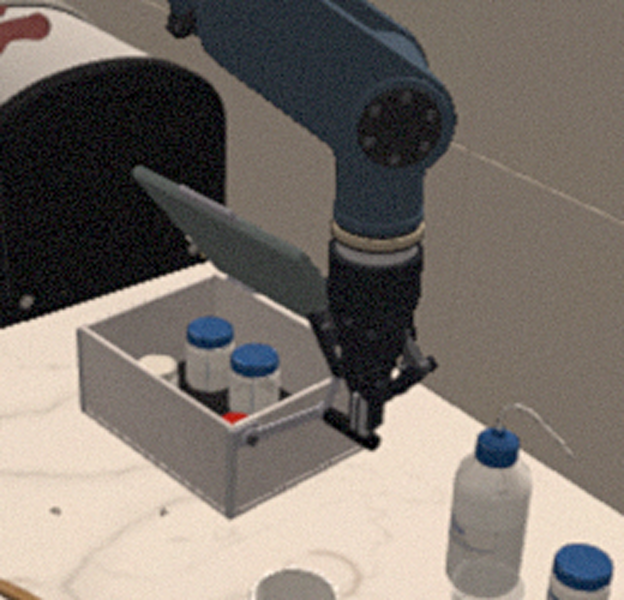

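The bar has drawn the lid down to roughly half shut. The 54 N suggests a gripper knuckle, at about (322,330), is catching the stay's upper link or the lid. I'll back off, go up and finish from the lid's outer face.

```bash
python3 -m crank '[{"dp":[0,0,0.5],"angular":[0,0,0]},{"dp":[0,-0.4,0.4],"angular":[0,0,0]},{"dp":[0,-0.4,0.8],"angular":[0,0,0]},{"dp":[0,0,1],"angular":[0,0,0]},{"dp":[0,0,1],"angular":[0,0,0]},{"dp":[0,0,1],"angular":[0,0,0]},{"dp":[0,0,1],"angular":[0,0,0]},{"dp":[0,0,1],"angular":[0,0,0]},{"dp":[0,0,0],"angular":[0,0,0]}]'
cat > lid.py <<'E'
from h import *
from station import vision,sense
yaw=np.radians(-10.1);c,s=np.cos(yaw),np.sin(yaw);R=np.array([[c,-s,0],[s,c,0],[0,0,1]])
H=np.array([.542,-.2255,0])+R@[.085,0,.1]
print(sense()['t'],np.round(sense()['tcp_pos'],4),np.round(sense()['force'],1))
for n in("scene","top"):
    d=vision.snapshot(n);z=d["range_z"];v,u=np.nonzero(z>0)
    p=np.linalg.solve(d["mtx"],np.c_[u,v,np.ones(len(u))].T)*z[v,u]
    W=(d["pose"][:3,:3]@p).T+d["pose"][:3,3]
    L=(W-H)@R
    r=np.hypot(L[:,0],L[:,2])
    m=(abs(L[:,1])<.1)&(r>.09)&(r<.165)&(L[:,2]>.008)&(L[:,0]<.03)
    b=np.degrees(np.arctan2(L[m,2],-L[m,0])); print(n,m.sum(),"lid elevation deg pctl",np.percentile(b,[5,25,50,75,95]).round(1) if m.sum() else "")
    if n=="scene":
        cv2.imwrite("pics/l%.2f.png"%sense()['t'],cv2.resize(cv2.convertScaleAbs(d["image"][90:340,220:480],alpha=1.3),None,fx=2.4,fy=2.4,interpolation=2))
for ang in (0.3,.5,.6,.7,.8,1.,1.2,1.396):
    e=np.radians(80)-ang; w=H+R@[-.15*np.cos(e)+.0125*np.sin(e),0,.15*np.sin(e)+.0125*np.cos(e)]
    print(ang,round(np.degrees(e),1),"lid_front",w.round(4))
E
python3 lid.py
```

```text
t: 7.95
tcp_pos: [0.5261, -0.4141, 0.2642]
tool_rot: [0.088, 0.996, -0.003, 0.003]
force: [0.8, -0.2, 1.0]
finger_gap: 0.002
gripper_force: 0.0
7.95 [ 0.5261 -0.4141  0.2642] [ 0.8 -0.2  1. ]
scene 747 lid elevation deg pctl [54.7 55.  55.2 55.4 55.8]
top 742 lid elevation deg pctl [59.  60.1 61.1 62.4 63.9]
0.3 62.8 lid_front [ 0.5692 -0.2303  0.2391]
0.5 51.4 lid_front [ 0.5431 -0.2257  0.225 ]
0.6 45.6 lid_front [ 0.5312 -0.2236  0.216 ]
0.7 39.9 lid_front [ 0.5203 -0.2216  0.2058]
0.8 34.2 lid_front [ 0.5104 -0.2199  0.1946]
1.0 22.7 lid_front [ 0.4942 -0.217   0.1694]
1.2 11.2 lid_front [ 0.4832 -0.215   0.1415]
1.396 0.0 lid_front [ 0.478  -0.2141  0.1125]
```

The scene ranges put the lid at 55° elevation (angle about 0.43 rad), so the knee is well broken at about 1.36. Next I'll go round behind the lid and push on its outer face.

```bash
python3 -m crank '[{"dp":[0.95,0,0.1],"angular":[0,0,0]},{"dp":[0.95,0,0.1],"angular":[0,0,0]},{"dp":[0.95,0,0],"angular":[0,0,0]},{"dp":[0,1,0],"angular":[0,0,0]},{"dp":[0,1,0],"angular":[0,0,0]},{"dp":[0,1,0],"angular":[0,0,0]},{"dp":[0,1,0],"angular":[0,0,0]},{"dp":[0,1,0],"angular":[0,0,0]},{"dp":[0,1,0],"angular":[0,0,0]},{"dp":[-0.35,0,-0.55],"angular":[0,0,0]},{"dp":[-0.35,0,-0.55],"angular":[0,0,0]},{"dp":[-0.35,0,-0.5],"angular":[0,0,0]},{"dp":[0,0,0],"angular":[0,0,0]}]'; python3 lid.py | head -3; mv pics/l*.png pics/chk.png; ls pics
```

```text
t: 9.35
tcp_pos: [0.5746, -0.2302, 0.213]
tool_rot: [0.088, 0.996, 0.002, -0.005]
force: [-0.0, -0.2, -0.7]
finger_gap: -0.0
gripper_force: 0.0
9.35 [ 0.5746 -0.2302  0.213 ] [-0.  -0.2 -0.7]
scene 859 lid elevation deg pctl [54.7 55.  55.2 55.6 69.4]
top 877 lid elevation deg pctl [58.9 59.8 60.8 62.  63.7]
c1.png
c2.png
l8.00.png
l9.40.png
s1.png
s2.png
s3.png
scene0.png
top0.pngmv: target 'pics/chk.png': No such file or directory
```

```bash
cd pics; ls -t | head -2
```

```text
l9.40.png
l8.00.png
```

View pics/l9.40.png

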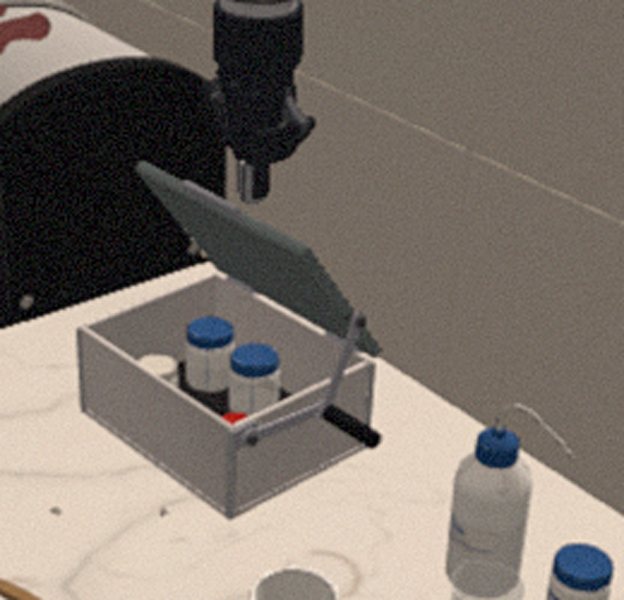

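The picture shows the closed fingertips at (248,200), just over the outer face behind the lid's front edge near the lip. The stay is folded and nothing else has moved. I'm pushing the lid along its arc.

```bash
python3 -m crank '[{"dp":[-0.2,0.02,-0.08],"angular":[0,0,0]},{"dp":[-0.2,0.02,-0.08],"angular":[0,0,0]},{"dp":[-0.2,0.03,-0.1],"angular":[0,0,0]},{"dp":[-0.2,0.03,-0.12],"angular":[0,0,0]},{"dp":[-0.2,0.03,-0.15],"angular":[0,0,0]},{"dp":[-0.2,0.03,-0.17],"angular":[0,0,0]},{"dp":[-0.18,0.03,-0.18],"angular":[0,0,0]},{"dp":[-0.17,0.03,-0.18],"angular":[0,0,0]}]'; python3 lid.py | head -3
```

```text
t: 10.25
tcp_pos: [0.5315, -0.2256, 0.1856]
tool_rot: [0.087, 0.996, -0.0, -0.0]
force: [-0.4, 0.9, 4.0]
finger_gap: -0.006
gripper_force: 1.6
10.25 [ 0.5315 -0.2256  0.1856] [-0.4  0.9  4. ]
scene 232 lid elevation deg pctl [41.  44.1 47.5 50.6 55. ]
top 864 lid elevation deg pctl [44.2 45.  45.9 47.  49.2]
```

```bash
python3 -m crank '[{"dp":[-0.18,0.03,-0.2],"angular":[0,0,0]},{"dp":[-0.17,0.03,-0.21],"angular":[0,0,0]},{"dp":[-0.17,0.03,-0.22],"angular":[0,0,0]},{"dp":[-0.16,0.02,-0.23],"angular":[0,0,0]},{"dp":[-0.15,0.02,-0.24],"angular":[0,0,0]},{"dp":[-0.14,0.02,-0.25],"angular":[0,0,0]},{"dp":[-0.12,0.02,-0.25],"angular":[0,0,0]},{"dp":[-0.11,0.02,-0.26],"angular":[0,0,0]},{"dp":[-0.1,0.02,-0.26],"angular":[0,0,0]},{"dp":[-0.08,0.02,-0.26],"angular":[0,0,0]},{"dp":[-0.06,0.01,-0.26],"angular":[0,0,0]}]'; python3 lid.py | head -3
```

```text
t: 11.45
tcp_pos: [0.4887, -0.2185, 0.1061]
tool_rot: [0.087, 0.996, -0.0, -0.0]
force: [1.9, 0.4, 2.0]
finger_gap: 0.001
gripper_force: 0.9
11.45 [ 0.4887 -0.2185  0.1061] [1.9 0.4 2. ]
scene 1608 lid elevation deg pctl [ 9.2 10.1 11.3 12.8 24.4]
top 978 lid elevation deg pctl [ 8.5  9.7 10.8 12.  14.4]
```

```bash
python3 -m crank '[{"dp":[-0.05,0,-0.15],"angular":[0,0,0]},{"dp":[-0.03,0,-0.15],"angular":[0,0,0]},{"dp":[0,0,-0.12],"angular":[0,0,0]},{"dp":[0,0,-0.1],"angular":[0,0,0]},{"dp":[0,0,0],"angular":[0,0,0]}]'; python3 lid.py | head -3
```

```text
t: 12.05
tcp_pos: [0.4857, -0.2178, 0.0917]
tool_rot: [0.087, 0.996, 0.0, -0.001]
force: [-2.6, 1.9, 8.9]
finger_gap: 0.005
gripper_force: 4.2
12.05 [ 0.4857 -0.2178  0.0917] [-2.6  1.9  8.9]
scene 1804 lid elevation deg pctl [ 3.6  4.5  5.8  7.4 23.9]
top 910 lid elevation deg pctl [3.6 4.7 5.8 7.2 9.6]
```

```bash
python3 -m crank '[{"dp":[0,0,-0.08],"angular":[0,0,0]},{"dp":[0,0,-0.08],"angular":[0,0,0]},{"dp":[0,0,0],"angular":[0,0,0]}]'; python3 lid.py | head -3
```

```text
t: 12.45
tcp_pos: [0.4859, -0.2179, 0.0914]
tool_rot: [0.087, 0.996, -0.0, -0.0]
force: [-8.2, 6.8, 40.9]
finger_gap: -0.001
gripper_force: 20.2
12.45 [ 0.4859 -0.2179  0.0914] [-8.2  6.8 40.9]
scene 1793 lid elevation deg pctl [ 3.6  4.6  5.7  7.4 23.5]
top 897 lid elevation deg pctl [3.7 4.7 5.7 7.1 9. ]
```

The lid is on its hard stop: the force rose to 41 N with no further travel. I'll lift off and check.

```bash
python3 -m crank '[{"dp":[0,0,0.3],"angular":[0,0,0]},{"dp":[0,0,0.8],"angular":[0,0,0]},{"dp":[0,0,1],"angular":[0,0,0]},{"dp":[0,0,1],"angular":[0,0,0]},{"dp":[0,0,1],"angular":[0,0,0]},{"dp":[0,0,0],"angular":[0,0,0]},{"dp":[0,0,0],"angular":[0,0,0]}]'; python3 lid.py | head -3; mv pics/l1[3-4]*.png pics/end.png
```

```text
t: 13.25
tcp_pos: [0.4866, -0.2186, 0.2095]
tool_rot: [0.087, 0.996, -0.0, 0.0]
force: [-0.6, -0.3, 0.1]
finger_gap: -0.004
gripper_force: 0.0
13.25 [ 0.4866 -0.2186  0.2095] [-0.6 -0.3  0.1]
scene 1742 lid elevation deg pctl [3.7 4.5 5.5 6.5 7.9]
top 1179 lid elevation deg pctl [3.6 4.8 5.8 7.  9.5]
```

View pics/end.png

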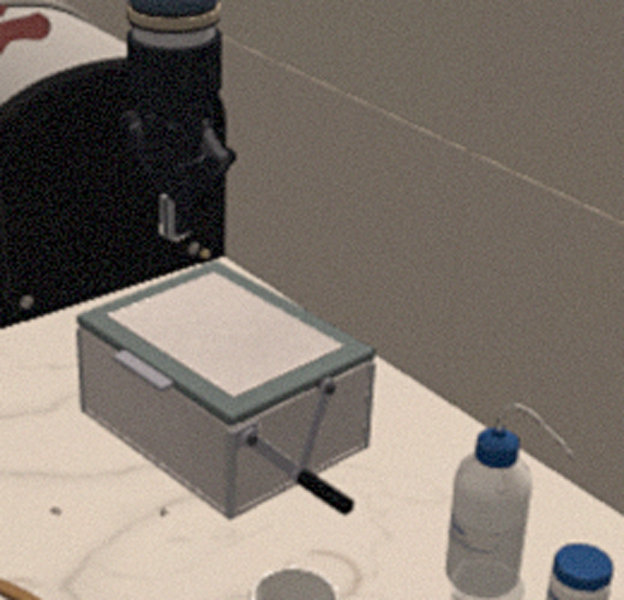

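The lid lies flush on the case, with its front corner at (232,418) meeting the rim. The stay is folded with the bar at (325,490), the gripper is clear, and the bottle and cup haven't moved.

```bash
python3 -c "
from station import order
print(order.sign_off())"
```

```text
the job is handed in; nothing more can be done
None
```

The stay is broken and folded, the lid is shut against its stop, nothing round the case was seen to move, and the job is handed in after about 13 s; no verdict came back, and one press on the bar briefly reached 54 N on the wrist, probably a knuckle catching the stay or lid (a gripper-body press over 40 N is a fail, and I could not tell how much the knuckle took).

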